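# Wind the rotator and hold its hidden bolt head

## Robot

A 6-joint arm with a two-finger parallel gripper is mounted at the origin on a cart in front of the work surface, level with it; the furniture and walls round the work are solid. World frame = base frame: x ahead of the robot, y to its left, z up, the work surface at z = 0. Lengths are in m, angles in rad, forces in N, time in s.
With the tool pointing down it reaches from about 0.35 to 0.975 m from the base axis. Payload 7.1 kg.
Tool frame: the origin (TCP) lies between the finger pads, 19 mm behind the fingertips; this is the grasp point; z points along the fingers, y is the line along which they close (so a half turn about z gives the same grasp; the last joint's range is limited). The gripper opens to 88 mm and grips with 3 to 60 N. Pads are 20 mm wide; open, the fingers measure 115 mm over their backs; the gripper's body (75 mm by 178 mm) begins 61 mm behind the grasp point.
Start: joints at [-1.358, 0.423, 1.63, -0, 1.089, -0.019], TCP at [0.144, -0.608, 0.241] pointing down, gripper open.
Joint ranges: [-3, 3], [-0.9, 2.11], [0.09, 2.58], [-1.31, 4.45], [0.11, 2.69], [-2.54, 2.54]. Speed limits (rad/s): [2.39, 2.39, 3.01, 3.14, 3.14, 3.14].

## Interface

Orientations are given as a rotation vector (axis times angle).
In Python, from bench import * gives the robot as it stands.
- The arm moves only by the shell command python3 -m jog 'ROWS' [FORCE]. ROWS is a JSON object of lists of equal length, an entry for each row: "turn": the turn, a rotation vector about the tool's x, y, z normalised to -1 to 1, where 1 is pi/2 rad, a list of three; "travel": the shift along the tool's x, y, z normalised to -1 to 1, where 1 is 30 mm, a list of three; "hand": the opening, from -1 (shut) to 1 (fully open). In form: {"turn": [[rx, ry, rz], ...], "travel": [[dx, dy, dz], ...], "hand": [hand, ...]}. A call has 1 to 10 rows; each row shifts and turns the commanded pose from where the row before left it, along the tool's axes as they then stand; what a row does not reach is not made up. A row lasts 1/8 s, in which the tool goes at most 62.5 mm and 10.7 degrees, less where a joint would pass 70% of its speed; a pose out of reach is approached as far as the arm can. A call with a number of a shift or a turn outside -1 to 1 is refused whole. A call with a gripper value outside its range is refused whole. The fingers move at their own pace and stop on an object; FORCE is the grip in N (left out, the last holds). Time passes only in rows, so rows that do not move let the fingers close. It gives the time, the measured TCP pose, the force, the opening and the grip force at its end, in the units of the state.
- get_state(): the state, without advancing time (a new reading comes with each control period).
- get_image(name): name is "scene" or "top" or "wrist"; returns the picture (400x640x3 uint8, red, green, blue); there is no depth.
- camera_params(name): a dict with "fovy" (degrees; the focal length in pixels is half the picture's height over the tangent of half this angle, whatever the lens; pixels are square), "cx", "cy" (the principal point, pixels), "D" ([k1, k2, p1, p2, k3] as OpenCV has them; the pictures are not rectified), "T" (4x4, takes a point from camera to world coordinates); the wrist camera has in their place "mount" (4x4, takes a point from camera to tool coordinates, whose origin is the TCP and whose axes are the flange's). Camera axes: x right, y down, z forward; pixel columns grow to the right and rows downward; lengths in m; the calibration is good to about 2 mm. A picture is of the moment at which its call begins: read the wrist's pose just before it. camera_params takes no time and is no camera call.
- job_done(): hands the job in; it is judged then, once.
Trained networks look in the newest picture that a camera, given by its name, has taken for a name from the list of things; names that differ only in an ending like _2 or _b are one class to them, and where a whole thing is asked for, a point or a joint stands for the part that bears it (a point fixed in the world has none). Each returns a list of dicts, best first, with "score" (0 to 1); they miss things now and then, are a little off and sometimes report something else, mostly with a low value. They report only what shows in the picture. A call takes as long as a camera call.
- masks_of(target, camera): "region" (400x640 bool, what is visible of it) and "box" ([left, top, right, bottom] in pixels, round what is visible of it).
The state is a dict: "t": time; "qpos": joint angles; "dq": joint speeds; "joint_torque": joint torques, N m; "ee_pos": TCP position; "orientation": TCP orientation; "ft_force": force on the tool from outside, world axes, zero at the start; "moment": the same for the moment, N m; "gripper_width": finger opening in m; "finger_force": force on a finger pad.
Only numpy, scipy, OpenCV 4.12 (cv2) and the standard library are available. Lean on these libraries where they do the work, as an engineer would, in place of code of your own. Each camera call takes 0.05 s, during which the arm holds its last target. There are 200 camera calls.

## Task

Wind the small spring-driven rotator by turning the wing key on its top clockwise, in several partial turns, up to its stop. It starts to run back slowly as soon as the key is let go, so leave the key, reach down into the narrow gap behind the upright bracket and grip the round bolt head hidden there between the fingers, centred on the head, so that the works stand still while still more than half wound. Finish while holding the bolt head: do not let go, and leave the other things on the desk where they lie.

Things in the scene. Friction and masses are not known exactly. Their poses are not given: they have to be found in the camera images.
- rotator: fixed device: base plate 170 x 110 x 12 mm, long along x. Origin: centre of its underside; z up, x from the grey gear housing (near side; 64 x 64 mm, centre x -48, top z 74 mm; wing key on top) to the aluminium bracket (plate x 6 to 14 mm, 90 wide, top z 92) and the backing plate (x 64 to 70 mm, 90 wide, top z 80)
- key_wing: flat steel wing of the winding key: 48 mm long (its x), 8 mm thick (y), 26 mm tall (z, up). Origin: its centre, on the key's vertical axis, at x -48, y 0, z 113 mm of the rotator. It turns with the key; at joint value 0 its x is the rotator's x
- winding_key (a joint): key turn in rad, 0 = run down, growing clockwise seen from above, 2.8 = fully wound, at a dead stop. A weak spring (0.01 to 0.02 N m) drives it back against a damper (0.25 N m s/rad): let go, it runs back at 0.08 rad/s near the stop, 0.06 half wound. Turn it at 1 rad/s or less. It may be part wound and running back at the start
- bolt_head: round knurled cap head of the arbor bolt, 24 mm diameter, 18 mm long, axis level along the rotator's x. Origin: its centre, at x 39, y 0, z 58 mm of the rotator, 16 mm clear of bracket and of backing plate. Geared 1:1 to the key: it turns as the key turns, and holding it stops the key. Its own y and z turn with it
- gap (a point): centre of the mouth of the gap between bracket and backing plate, at x 39, y 0, z 92 mm of the rotator. The gap is 50 mm wide (x), open above and at both sides; its floor, the base's top, is at z 12 mm; only the bolt crosses it
- chuck_key: bystander: steel T-handle chuck key, 74 x 64 x 11 mm, lying on the desk
- clamp_bolt: bystander: loose bolt, 10 x 38 x 10 mm, lying on the desk
- step_clamp: bystander: aluminium clamp strap with a slot, 24 x 72 x 10 mm
- screwdriver: bystander: screwdriver with orange handle, 25 x 174 x 25 mm
- hex_key: bystander: black hexagon key, 26 x 82 x 6 mm
- phone: bystander: smartphone lying face up, 148 x 75 x 10 mm
- ball_pen: bystander: ball pen, 9 x 154 x 10 mm

How it is judged:
By the outcome, as a careful person would: the job done as asked, in the order asked, and still so for the second after the job is handed in, while the arm keeps its last pose, push and grip.
It also fails if it takes over 51 s, if anything falls off the work surface, if the arm or the gripper's body presses on something with over 40 N, if the wrist force passes 120 N, or if a joint passes its speed limit or range.

## Working session

There is one attempt and no reset: what is moved stays moved. The work goes in short steps, Python scripts to look and compute and a shell command to move; the robot and the scene stay as the last step left them, time stands still between calls to the robot, and variables do not carry over. Pictures are saved under pics/ and viewed, at most 10 in all, crops included, and the job is handed in when it is done.

```bash
mkdir -p pics; cat > h.py <<'E'
from bench import *
import numpy as np, cv2
from scipy.spatial.transform import Rotation as R
def cam(n,st=None):
    p=camera_params(n); f=200/np.tan(np.radians(p["fovy"])/2)
    K=np.array([[f,0,p["cx"]],[0,f,p["cy"]],[0,0,1.]])
    if n=="wrist":
        T=np.eye(4);T[:3,:3]=R.from_rotvec(st["orientation"]).as_matrix();T[:3,3]=st["ee_pos"];T=T@np.array(p["mount"])
    else: T=np.array(p["T"])
    return K,np.array(p["D"],float),T
def proj(P,c):
    K,D,T=c; W=np.linalg.inv(T); P=np.atleast_2d(P)
    return cv2.projectPoints(P.astype(float),cv2.Rodrigues(W[:3,:3])[0],W[:3,3],K,D)[0][:,0]
def atz(uv,z,c):
    K,D,T=c; u=cv2.undistortPoints(np.array(uv,float).reshape(-1,1,2),K,D)[:,0]
    d=np.c_[u,np.ones(len(u))]@T[:3,:3].T; return T[:3,3]+d*((z-T[2,3])/d[:,2])[:,None]
E
python3 - <<'E'
from h import *
st=get_state(); print({k:np.round(v,3).tolist() for k,v in st.items()})
for n in ["scene","top","wrist"]:
    im=get_image(n); cv2.imwrite(f"pics/{n}0.png",im[...,::-1])
    c=cam(n,st); print(n,c[2].round(3).tolist(),c[0][0,0],c[1])
    for t in ["rotator","key_wing","bolt_head"]:
        for m in masks_of(t,n)[:1]:
            r=m["region"]; q=cv2.minAreaRect(np.argwhere(r)[:,::-1].astype(np.float32)); print(t,round(m["score"],2),m["box"],r.sum(),q)
E
```

```text
{'t': 0.0, 'qpos': [-1.358, 0.424, 1.631, -0.0, 1.089, -0.019], 'dq': [-0.0, -0.0, 0.001, -0.0, 0.001, -0.0], 'joint_torque': [0.005, -54.461, -27.366, 0.065, 0.023, -0.0], 'ee_pos': [0.143, -0.608, 0.241], 'orientation': [-3.119, -0.363, 0.0], 'ft_force': [-0.358, 0.072, -0.848], 'moment': [0.006, -0.033, 0.055], 'finger_force': 0.0, 'gripper_width': 0.088}
scene [[0.854, -0.376, 0.36, 0.149], [-0.521, -0.607, 0.6, -0.815], [-0.007, -0.7, -0.714, 0.786], [0.0, 0.0, 0.0, 1.0]] 383.0607033853734 [-0.01675278  0.          0.          0.          0.        ]
rotator 0.89 [276.5, 135.5, 339.9, 182.6] 2022 ((304.65386962890625, 153.26922607421875), (48.636802673339844, 57.26591491699219), 78.69007110595703)
key_wing 0.71 [283.3, 205.3, 286.9, 223.4] 49 ((285.5, 213.5), (19.0, 3.0), 90.0)
top [[0.027, -0.979, 0.201, 0.261], [-1.0, -0.025, 0.01, -0.232], [-0.005, -0.201, -0.98, 1.257], [0.0, 0.0, 0.0, 1.0]] 443.11797791358083 [-0.10726824  0.          0.          0.          0.        ]
rotator 0.64 [222.9, 151.5, 275.7, 215.3] 2254 ((247.29998779296875, 182.0999755859375), (41.74205780029297, 59.45081329345703), 18.43494987487793)
wrist [[0.231, -0.944, -0.235, 0.208], [-0.973, -0.224, -0.055, -0.593], [-0.001, 0.241, -0.971, 0.384], [0.0, 0.0, 0.0, 1.0]] 291.892347336712 [-0.00638826  0.          0.          0.          0.        ]
```

```bash
python3 -c "
import cv2,numpy as np
a=[cv2.imread(f'pics/{n}0.png') for n in ('scene','top')]
cv2.imwrite('pics/both.png',cv2.resize(np.vstack(a),None,fx=.75,fy=.75))"
```

```text
(no output)
```

View pics/both.png

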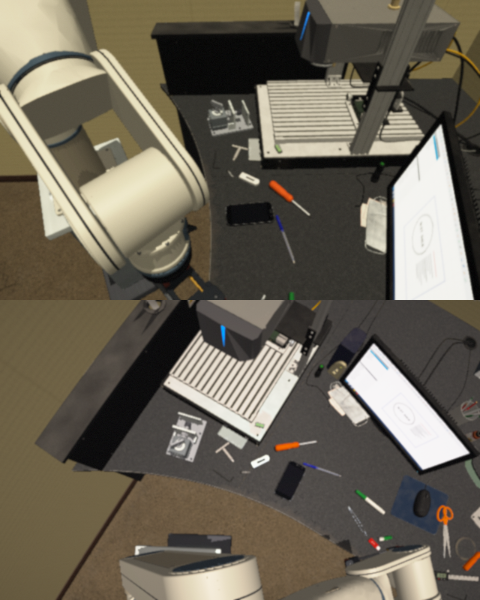

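The rotator shows at scene (305,155) and top (248,182), rear left of the desk near the machine; the bystanders lie to its right and nearer the robot.

```bash
python3 - <<'E'
from h import *
a=cv2.imread('pics/scene0.png')[120:195,265:350]; b=cv2.imread('pics/top0.png')[140:225,210:290]
cv2.imwrite('pics/zoom.png',np.hstack([cv2.resize(a,(400,353),interpolation=2),np.vstack([cv2.resize(b,(376,400),interpolation=2)])[:353]]))
print(atz([[247,182]],0.03,cam("top")),atz([[304,156]],.03,cam("scene")))
E
```

```text
[[ 0.56496617 -0.00978403  0.03      ]] [[5.67185957e-01 2.88591394e-04 3.00000000e-02]]
```

View pics/zoom.png

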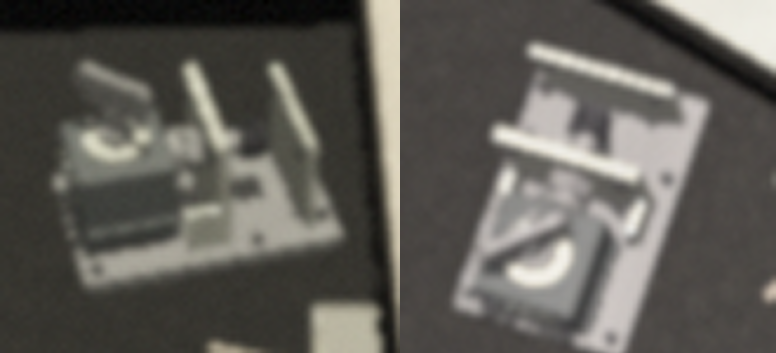

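The left crop (scene) shows the base, bracket and backing plate clearly; in the right one (top) I see the bracket top ends at about (229.8,168.1)/(260.6,177.9), backing plate (237.7,150.2)/(267.9,159.6) and the wing from about (228.7,194.9) to (245.7,185.1) full-frame pixels.

```bash
cat > fit.py <<'E'
from h import *
from scipy.optimize import least_squares
top=[((-85,55,12),(221.7,204.9)),((85,-55,12),(275.5,161.3)),((10,45,92),(229.8,168.1)),((10,-45,92),(260.6,177.9)),((67,45,80),(237.7,150.2)),((67,-45,80),(267.9,159.6))]
sc=[((-85,-55,12),(283.1,181.6)),((85,-55,12),(337.9,170.6)),((-85,55,12),(276.7,158.2))]
cs=[cam("top"),cam("scene")]
def W(q,P): 
    c,s=np.cos(q[2]),np.sin(q[2]); P=np.array(P)/1000
    return np.c_[q[0]+c*P[:,0]-s*P[:,1],q[1]+s*P[:,0]+c*P[:,1],P[:,2]]
def res(q): return np.concatenate([(proj(W(q,[a for a,_ in L]),c)-[b for _,b in L]).ravel() for L,c in zip([top,sc],cs)])
r=least_squares(res,[.565,0,-.3],loss="soft_l1"); q=r.x
if __name__=="__main__":
    print(q,np.degrees(q[2]),r.fun.round(1)); print(W(q,[(-48,0,113),(39,0,58)]))
    w=atz([[228.7,194.9],[245.7,185.1]],.126,cs[0]); d=w[1]-w[0]; print(w,np.linalg.norm(d),"wing world deg",np.degrees(np.arctan2(d[1],d[0])))
    st=get_state(); print(R.from_rotvec(st["orientation"]).as_matrix().round(3))
E
python3 fit.py
```

```text
[ 0.5661735  -0.01295465 -0.26518257] -15.193842154580203 [ 0.1  0.4  0.6  0.1  0.4  0.1  0.6 -0.7  0.   0.3  0.3 -0.4 -0.3 -1.6
 -0.3 -1.6 -1.1 -1.1]
[[ 5.19851359e-01 -3.74550906e-04  1.13000000e-01]
 [ 6.03810246e-01 -2.31759861e-02  5.80000000e-02]]
[[ 0.50508696  0.01921401  0.126     ]
 [ 0.53266106 -0.02419294  0.126     ]] 0.05142464842315345 wing world deg -57.57440348828285
[[ 0.973  0.23  -0.   ]
 [ 0.23  -0.973  0.   ]
 [ 0.    -0.    -1.   ]]
```

```bash
python3 -m jog '{"turn":[[0,0,0],[0,0,0],[0,0,0],[0,0,0],[0,0,0],[0,0,0],[0,0,0],[0,0,0],[0,0,0],[0,0,0]],"travel":[[1,-1,-0.15],[1,-1,-0.15],[1,-1,-0.15],[1,-1,-0.15],[1,-1,-0.15],[1,-1,-0.15],[1,-1,-0.15],[1,-1,-0.15],[1,-1,-0.15],[1,-1,-0.15]],"hand":[1,1,1,1,1,1,1,1,1,1]}' 30
python3 -m jog '{"turn":[[0,0,0],[0,0,0],[0,0,0],[0,0,0],[0,0,0],[0,0,0],[0,0,0]],"travel":[[1,-1,0],[1,-1,0],[1,-1,0],[1,-1,0],[1,-1,0],[1,-1,0],[0.9,-0.83,0]],"hand":[1,1,1,1,1,1,1]}'
cat > look.py <<'E'
from h import *
import fit,sys
st=get_state(); print(st["t"],np.round(st["ee_pos"],4),np.round(st["qpos"],2)); im=get_image("wrist"); cv2.imwrite(sys.argv[1],im[...,::-1]); np.save("st.npy",np.r_[st["ee_pos"],st["orientation"]])
c=cam("wrist",st)
for t in ["rotator","key_wing","bolt_head"]:
    for m in masks_of(t,"wrist")[:1]:
        q=cv2.minAreaRect(np.argwhere(m["region"])[:,::-1].astype(np.float32)); print(t,round(m["score"],2),m["box"],m["region"].sum(),q)
P=[(-85,-55,12),(-85,55,12),(85,55,12),(85,-55,12),(10,45,92),(10,-45,92),(67,45,80),(67,-45,80),(-48,0,126)]
print(proj(fit.W(fit.q,P),c).round(1).tolist())
E
python3 look.py pics/w1.png
```

```text
t: 1.85
ee_pos: [0.3673, -0.2462, 0.2868]
orientation: [3.12, 0.363, 0.001]
ft_force: [0.5, -0.4, -0.8]
gripper_width: 0.0878
finger_force: 0.0
t: 2.72
ee_pos: [0.5217, 0.0011, 0.2865]
orientation: [3.12, 0.364, 0.001]
ft_force: [0.6, -0.2, 1.2]
gripper_width: 0.0881
finger_force: 0.0
2.725 [0.5217 0.0011 0.2865] [-0.02  0.22  1.81  0.    1.11  1.32]
rotator 0.74 [272.7, 62.4, 399.6, 210.7] 9815 ((334.39788818359375, 142.37887573242188), (83.6470718383789, 132.64706420898438), 28.07248878479004)
key_wing 0.95 [293.2, 171.6, 342.9, 196.8] 669 ((314.45001220703125, 180.34999084472656), (20.55480194091797, 50.596439361572266), 71.56504821777344)
bolt_head 0.76 [324.7, 103.0, 365.2, 152.5] 797 ((343.3689270019531, 128.92288208007812), (22.156780242919922, 50.19499588012695), 30.465545654296875)
[[337.1, 210.5], [271.2, 175.8], [328.2, 65.1], [398.1, 106.4], [306.3, 119.2], [374.9, 157.6], [330.6, 73.2], [398.5, 113.1], [316.9, 188.8]]
```

View pics/w1.png

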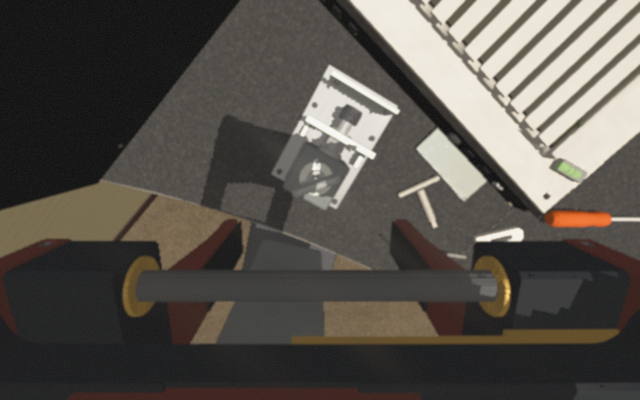

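The wrist view shows the rotator with projected corners within about 1–2 px of the real ones; wing around (314,183), bolt head around (348,113). A zoom refines the pose.

```bash
python3 -c "
import cv2
cv2.imwrite('pics/w1z.png',cv2.resize(cv2.imread('pics/w1.png')[60:215,265:405],None,fx=3.8,fy=3.8,interpolation=2))"
```

```text
(no output)
```

View pics/w1z.png

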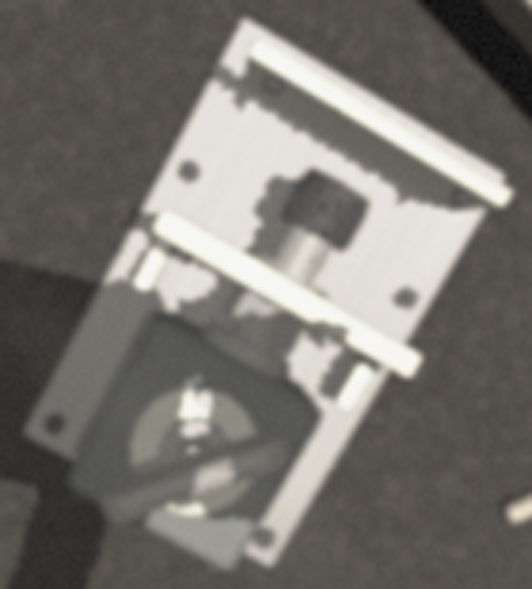

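```bash
cat > fit2.py <<'E'
from h import *
import fit
from scipy.optimize import least_squares
s=np.load("st.npy"); c=cam("wrist",dict(ee_pos=s[:3],orientation=s[3:]))
Z=[((-85,55,12),(28,432)),((-85,-55,12),(272,565)),((85,55,12),(245,20)),((10,45,92),(158,222)),((10,-45,92),(415,362)),((67,45,80),(255,50)),((67,-45,80),(507,195))]
uv=np.array([b for _,b in Z])/3.8+[265,60]
r=least_squares(lambda q:(proj(fit.W(q,[a for a,_ in Z]),c)-uv).ravel(),fit.q,loss="soft_l1");q=r.x
if __name__=="__main__":
    print(q,np.degrees(q[2]),r.fun.round(1)); print(fit.W(q,[(-48,0,113),(39,0,58)]))
    w=atz(np.array([[108,510],[285,448]])/3.8+[265,60],.126,c); d=w[1]-w[0]; print(w,w.mean(0),np.linalg.norm(d),"deg",np.degrees(np.arctan2(d[1],d[0])))
    print(proj(fit.W(q,[(39,0,70)]),c), "seen",np.array([325,210])/3.8+[265,60])
E
python3 fit2.py
```

```text
[ 0.56770177 -0.01294044 -0.27088985] -15.520844892950311 [-1.2  0.8  0.4  0.9 -0.6 -1.4  0.2 -0.8  1.   1.3 -0.8 -1.4  0.6  0.8]
[[ 5.21452178e-01 -9.61717864e-05  1.13000000e-01]
 [ 6.05279563e-01 -2.33764095e-02  5.80000000e-02]]
[[ 0.50827953  0.02271881  0.126     ]
 [ 0.53705256 -0.02144625  0.126     ]] [0.52266604 0.00063628 0.126     ] 0.052710912710297306 deg -56.91622111952438
[[352.15853768 114.79042742]] seen [350.52631579 115.26315789]
```

```bash
python3 -m jog '{"turn":[[0,0,-0.118],[0,0,-0.118],[0,0,-0.118],[0,0,-0.118],[0,0,-0.118],[0,0,-0.118],[0,0,-0.118],[0,0,-0.118],[0,0,-0.118],[0,0,-0.118]],"travel":[[0,0,0.57],[0,0,0.57],[0,0,0.57],[0,0,0.57],[0,0,0.57],[0,0,0.57],[0,0,0.57],[0,0,0.57],[0,0,0.57],[0,0,0.55]],"hand":[1,1,1,1,1,1,1,1,1,1]}' 40
python3 - <<'E'
from h import *
import fit2,fit
st=get_state(); im=get_image("top"); print(st["t"],np.round(st["ee_pos"],4),np.round(st["qpos"],2),R.from_rotvec(st["orientation"]).as_matrix().round(3))
im2=get_image("wrist"); cv2.imwrite("pics/w2.png",im2[...,::-1])
for m in masks_of("key_wing","wrist")[:1]: print(m["score"],m["box"])
E
```

```text
t: 4.18
ee_pos: [0.5204, -0.0017, 0.1157]
orientation: [1.577, 2.717, -0.0]
ft_force: [0.4, 0.6, -0.4]
gripper_width: 0.0881
finger_force: 0.0
4.175 [ 0.5204 -0.0017  0.1157] [-0.03  0.46  1.94 -0.    0.74 -0.55] [[-0.496  0.868 -0.   ]
 [ 0.868  0.496 -0.   ]
 [-0.    -0.    -1.   ]]
0.58 [304.8, 194.6, 339.8, 267.5]
```

View pics/w2.png

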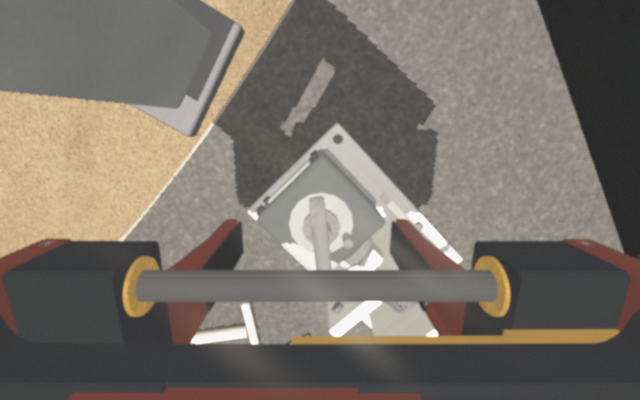

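The wing spans (316,198) to (322,270), between the fingers and about 5° counter-clockwise of square. I'll trim this and close.

```bash
python3 -m jog '{"turn":[[0,0,-0.07],[0,0,0],[0,0,0],[0,0,0],[0,0,0],[0,0,0]],"travel":[[0,0,0],[0,0,0],[0,0,0],[0,0,0],[0,0,0],[0,0,0]],"hand":[-1,-1,-1,-1,-1,-1]}' 40
```

```text
t: 5.08
ee_pos: [0.521, -0.0004, 0.116]
orientation: [-1.432, -2.796, 0.0]
ft_force: [-0.7, 0.2, -0.2]
gripper_width: 0.0316
finger_force: 0.0
```

```bash
python3 -m jog '{"turn":[[0,0,0],[0,0,0],[0,0,0],[0,0,0],[0,0,0.03],[0,0,0.06],[0,0,0.06],[0,0,0.06],[0,0,0.06],[0,0,0.06]],"travel":[[0,0,0],[0,0,0],[0,0,0],[0,0,0],[0,0,0],[0,0,0],[0,0,0],[0,0,0],[0,0,0],[0,0,0]],"hand":[-1,-1,-1,-1,-1,-1,-1,-1,-1,-1]}' 40
python3 -c "
from h import *
s=get_state();print(np.round(s['moment'],3),s['ft_force'])"
```

```text
t: 6.32
ee_pos: [0.5211, -0.0002, 0.116]
orientation: [-2.103, -2.333, -0.0]
ft_force: [1.7, 3.6, -0.6]
gripper_width: 0.0096
finger_force: 40.2
[ 0.477 -0.22   0.154] [ 1.66861931  3.55555007 -0.56910637]
```

```bash
python3 -m jog '{"turn":[[0,0,0.06],[0,0,0.06],[0,0,0.06],[0,0,0.06],[0,0,0],[0,0,0],[0,0,0],[0,0,0],[0,0,-0.03],[0,0,0]],"travel":[[0,0,0],[0,0,0],[0,0,0],[0,0,0],[0,0,0],[0,0,0],[0,0,0],[0,0,0],[0,0,0],[0,0,0]],"hand":[-1,-1,-1,-1,-1,-0.5,-0.5,-0.5,-1,-1]}' 40
python3 -m jog '{"turn":[[0,0,0],[0,0,0],[0,0,0],[0,0,0.06],[0,0,0.06],[0,0,0.06],[0,0,0.06],[0,0,0.06],[0,0,0.06],[0,0,0]],"travel":[[0,0,0],[0,0,0],[0,0,0],[0,0,0],[0,0,0],[0,0,0],[0,0,0],[0,0,0],[0,0,0],[0,0,0]],"hand":[-1,-1,-1,-1,-1,-1,-1,-1,-1,-1]}' 40
python3 -c "
from h import *
s=get_state();print(np.round(s['moment'],3),s['ft_force'],s['qpos'])"
```

```text
t: 7.58
ee_pos: [0.5206, -0.0004, 0.1159]
orientation: [-2.455, -1.959, 0.001]
ft_force: [-1.1, 1.5, 2.6]
gripper_width: 0.0097
finger_force: 40.0
t: 8.82
ee_pos: [0.5199, -0.0, 0.1159]
orientation: [-2.904, -1.194, 0.003]
ft_force: [-5.8, 2.5, 5.6]
gripper_width: 0.0096
finger_force: 40.0
[0.383 1.055 0.009] [-5.83363286  2.53979801  5.57100744] [-2.32266417e-02  4.60548996e-01  1.93990857e+00  6.53180030e-04
  7.43672486e-01  7.66763628e-01]
```

```bash
python3 -m jog '{"turn":[[0,0,0],[0,0,0],[0,0,0],[0,0,-0.02],[0,0,0],[0,0,0],[0,0,0],[0,0,0],[0,0,0],[0,0,0]],"travel":[[0,0,0],[0,0,0],[0,0,0],[0,0,0],[0,0,0],[0,0,0],[0,0,0],[0,0,0],[0,0,0],[0,0,0]],"hand":[-0.4,-0.4,-0.4,-0.4,-1,-1,-1,-1,-1,-1]}' 40
python3 -m jog '{"turn":[[0,0,0.06],[0,0,0.06],[0,0,0.06],[0,0,0.06],[0,0,0.06],[0,0,0.06],[0,0,0]],"travel":[[0,0,0],[0,0,0],[0,0,0],[0,0,0],[0,0,0],[0,0,0],[0,0,0]],"hand":[-1,-1,-1,-1,-1,-1,-1]}' 40
python3 -c "
from h import *
s=get_state();print(np.round(s['moment'],3),s['ft_force'],s['qpos'])"
```

```text
t: 10.07
ee_pos: [0.5202, 0.0002, 0.1159]
orientation: [-2.884, -1.241, 0.002]
ft_force: [-2.5, 4.4, 2.8]
gripper_width: 0.0096
finger_force: 40.0
t: 10.95
ee_pos: [0.5199, 0.0007, 0.1158]
orientation: [-3.116, -0.385, 0.004]
ft_force: [-4.0, 7.1, 2.5]
gripper_width: 0.0098
finger_force: 40.0
[1.402 0.626 0.034] [-4.01522882  7.11710472  2.4821606 ] [-0.0223706   0.46055223  1.93997934  0.00237953  0.74355425  1.30070779]
```

```bash
python3 -m jog '{"turn":[[0,0,0.04],[0,0,0.03],[0,0,0.02],[0,0,0]],"travel":[[0,0,0],[0,0,0],[0,0,0],[0,0,0]],"hand":[-1,-1,-1,-1]}' 40
python3 -c "
from h import *
s=get_state();print(np.round(s['moment'],3),s['qpos'][5])"
python3 -m jog '{"turn":[[0,0,0.02],[0,0,0.02],[0,0,0]],"travel":[[0,0,0],[0,0,0],[0,0,0]],"hand":[-1,-1,-1]}' 40
python3 -c "
from h import *
s=get_state();print(np.round(s['moment'],3),s['qpos'][5])"
```

```text
t: 11.45
ee_pos: [0.5198, 0.0009, 0.1158]
orientation: [-3.135, -0.165, 0.004]
ft_force: [-3.8, 8.6, 4.3]
gripper_width: 0.0095
finger_force: 40.0
[ 1.498  0.656 -0.007] 1.4414382734177256
t: 11.82
ee_pos: [0.5198, 0.0009, 0.1158]
orientation: [-3.139, -0.066, 0.004]
ft_force: [-3.5, 8.7, 2.8]
gripper_width: 0.0097
finger_force: 40.1
[1.592 0.612 0.044] 1.5042600972359252
```

```bash
for i in 1 2; do python3 -m jog '{"turn":[[0,0,0.02],[0,0,0.02],[0,0,0]],"travel":[[0,0,0],[0,0,0],[0,0,0]],"hand":[-1,-1,-1]}' 40 | egrep 'orient|width|ft'
python3 -c "
from h import *
s=get_state();print(np.round(s['moment'],3),s['qpos'][5])"; done
```

```text
orientation: [-3.139, 0.032, 0.004]
ft_force: [-3.9, 9.2, 3.1]
gripper_width: 0.0097
[1.654 0.614 0.043] 1.5671006536590835
orientation: [-3.137, 0.13, 0.004]
ft_force: [-4.0, 10.0, 3.4]
gripper_width: 0.0099
[1.768 0.613 0.187] 1.6296711359979834
```

```bash
python3 -m jog '{"turn":[[0,0,0.02],[0,0,0.01],[0,0,0]],"travel":[[0,0,0],[0,0,0],[0,0,0]],"hand":[-1,-1,-1]}' 40 | egrep 'orient|width|ft'
python3 - <<'E'
from h import *
s=get_state();print(s["t"],np.round(s['moment'],3),s['qpos'][5])
c=cam("wrist",s); im=get_image("wrist"); cv2.imwrite("pics/w3.png",cv2.resize(im[150:290,230:410,::-1],None,fx=4,fy=4,interpolation=2))
E
```

```text
orientation: [-3.133, 0.203, 0.004]
ft_force: [-3.0, 9.9, 3.3]
gripper_width: 0.0102
12.95 [1.849 0.593 0.386] 1.6762841717816643
```

View pics/w3.png

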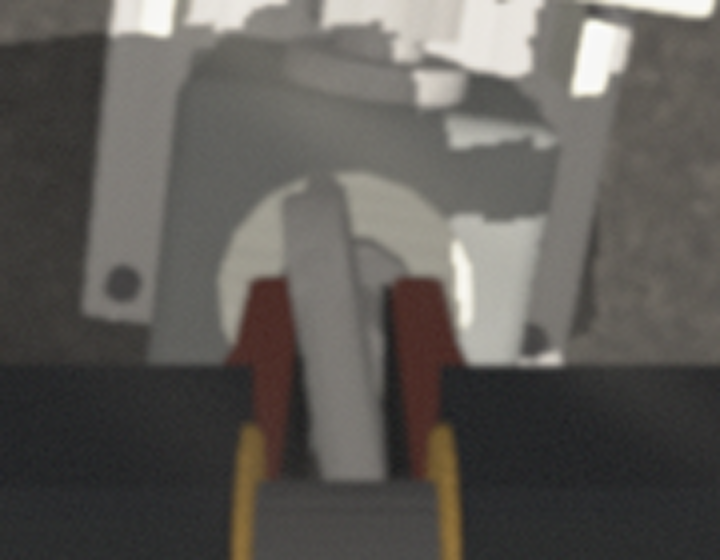

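Moment climbs steadily (0.39 N m) while the wing, tilted about 8° between the pads, no longer follows: the key is at its stop. Release, lift, and go over the gap.

```bash
python3 -m jog '{"turn":[[0,0,0],[0,0,0],[0,0,0],[0,0,0.089],[0,0,0],[0,0,0],[0,0,0],[0,0,0],[0,0,0]],"travel":[[0,0,0],[0,0,0],[0,0,0],[0,0,-1],[0,0,-1],[1,0,0],[1,0,0],[0.95,0,0],[0,0,0]],"hand":[0.3,0.3,0.3,0.3,0.3,0.3,0.3,0.3,0.3]}' 30
python3 look.py pics/w4.png; python3 -c "
from h import *
import fit,fit2
s=get_state();print(R.from_rotvec(s['orientation']).as_matrix().round(3),s['ft_force']);print(fit.W(fit2.q,[(39,0,58)]))"
```

```text
t: 14.12
ee_pos: [0.6078, -0.0246, 0.1759]
orientation: [-3.113, 0.423, -0.002]
ft_force: [-0.2, -0.6, -0.1]
gripper_width: 0.057
finger_force: 0.0
14.125 [ 0.6078 -0.0246  0.1759] [-0.06  0.48  1.72 -0.    0.95  1.78]
rotator 0.83 [262.2, 142.3, 370.3, 336.3] 14026 ((315.5, 240.5), (191.0, 107.0), 90.0)
key_wing 0.87 [298.0, 303.6, 329.6, 336.2] 764 ((312.07427978515625, 319.3570251464844), (35.73142623901367, 29.136701583862305), 87.70938873291016)
bolt_head 0.56 [296.8, 183.6, 334.4, 253.7] 1173 ((315.5, 220.0), (64.0, 31.0), 90.0)
[[362.9, 292.1], [270.0, 292.4], [263.2, 147.3], [368.6, 146.9], [262.5, 245.2], [369.8, 244.8], [261.8, 175.6], [370.0, 175.2], [316.4, 332.4]]
[[ 0.964 -0.266 -0.001]
 [-0.266 -0.964  0.   ]
 [-0.001  0.    -1.   ]] [ 0.24272703 -0.26158956  0.38287547]
[[ 0.66813778 -0.079605    0.058     ]]
```

View pics/w4.png

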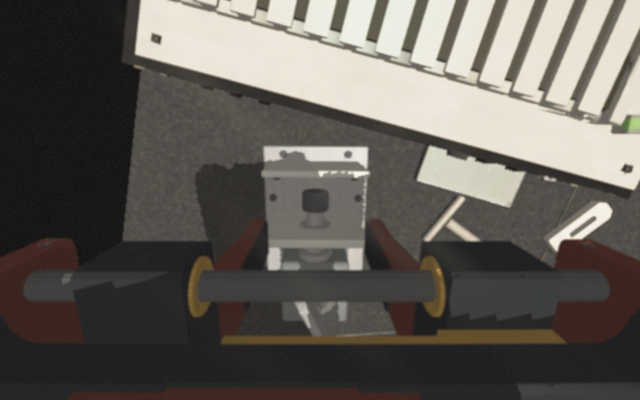

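Base far edge (264–368,147), bracket top (y≈244) and backing plate (y≈174) agree with the projected model within 1–2 px; the dark bolt head is at (315,200), between the fingers. I descend with a −3.5 mm x trim.

```bash
python3 -m jog '{"turn":[[0,0,0],[0,0,0],[0,0,0],[0,0,0],[0,0,0],[0,0,0]],"travel":[[-0.117,-0.013,0],[0,0,1],[0,0,1],[0,0,1],[0,0,0.93],[0,0,0]],"hand":[0.3,0.3,0.3,0.3,0.3,0.3]}' 30
python3 -m jog '{"turn":[[0,0,0],[0,0,0],[0,0,0],[0,0,0],[0,0,0],[0,0,0],[0,0,0],[0,0,0]],"travel":[[0,0,0],[0,0,0],[0,0,0],[0,0,0],[0,0,0],[0,0,0],[0,0,0],[0,0,0]],"hand":[-1,-1,-1,-1,-1,-1,-1,-1]}' 30
python3 - <<'E'
from h import *
im=get_image("top"); im2=get_image("wrist"); s=get_state(); print(s["t"],s["ft_force"],s["moment"])
cv2.imwrite("pics/w5.png",np.hstack([cv2.resize(im2[100:350,220:420,::-1],(400,500)),cv2.resize(im[140:225,220:288,::-1],(400,500))]))
E
```

```text
t: 15.08
ee_pos: [0.6009, -0.0223, 0.0564]
orientation: [3.113, -0.421, -0.007]
ft_force: [0.1, 0.2, -0.3]
gripper_width: 0.0569
finger_force: 0.0
t: 16.08
ee_pos: [0.6036, -0.0223, 0.0588]
orientation: [-3.113, 0.422, -0.002]
ft_force: [0.4, 2.5, 5.7]
gripper_width: 0.0235
finger_force: 30.0
16.175 [-1.01013137  2.38856269  5.44658137] [ 0.50352349  0.13719311 -0.10034963]
```

View pics/w5.png

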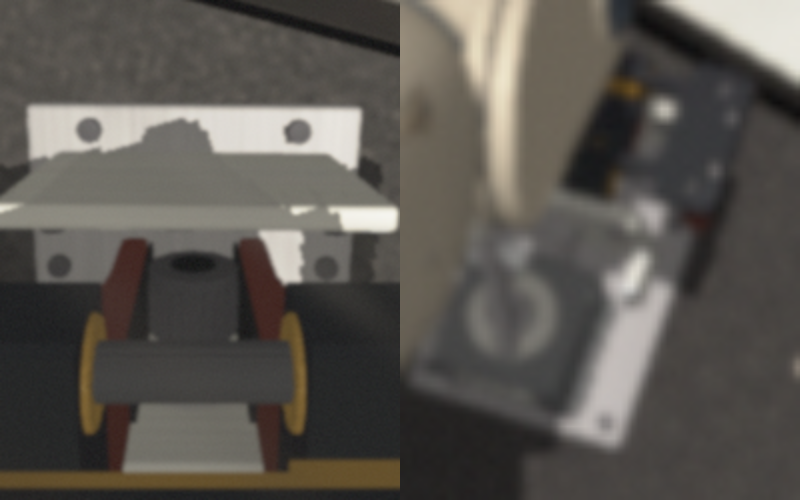

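The bolt head sits squarely between the closed fingers (left crop, about (193,290)), with an opening of 23.5 mm and 30 N grip. The forces are small, so I hand in.

```bash
python3 -m jog '{"turn":[[0,0,0],[0,0,0],[0,0,0],[0,0,0]],"travel":[[0,0,0],[0,0,0],[0,0,0],[0,0,0]],"hand":[-1,-1,-1,-1]}' 30 && python3 -c "
from bench import *
print(job_done())"
```

```text
t: 16.68
ee_pos: [0.6036, -0.0224, 0.0588]
orientation: [-3.113, 0.422, -0.002]
ft_force: [-1.0, 1.7, 6.8]
gripper_width: 0.0233
finger_force: 30.0
the job is handed in; nothing more can be done
None
```

I wound the key to its stop in three partial turns and handed the job in at about 17 s with the gripper holding the bolt head at 30 N; by estimate the works are still about 2.5 of 2.8 rad wound, but the key was out of view, so I didn't see it standing still.

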